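Set out the coffee corner on the kitchen island

ROBOT

A 7-joint arm with a two-finger parallel gripper is mounted at the origin on the work surface. World frame = base frame: x ahead of the robot, y to its left, z up, the work surface at z = 0. Lengths are in m, angles in rad, forces in N, time in s.
With the tool pointing down it reaches from about 0.4 to 0.85 m from the base axis. Payload 4.5 kg.
Tool frame: the origin (TCP) lies at the very end of the fingers, on their centre line; the grasp point (between the pads) lies 19 mm behind it; z points along the fingers, y is the direction in which the jaws open and shut (so a half turn about z gives the same grasp; the last joint's range is limited). The gripper opens to 85 mm and grips with 20 to 120 N. Pads are 22 mm wide; open, the fingers measure 114 mm over their backs; the gripper's body (76 mm by 85 mm) begins 54 mm behind the grasp point. The pads swing forward as they close: fully open they stand 13 mm farther back than shut.
Start: joints at [-1.201, 0.689, -0.195, 1.565, 0.157, 0.902, -0.215], TCP at [0.206, 0.59, 0.231] pointing down, gripper open.
Joint ranges: [-3.01, 3.01], [-0.46, 2.08], [-1.47, 1.51], [0.13, 2.56], [-1, 4.14], [0.04, 2.09], [-2.66, 2.66]. Speed limits (rad/s): [2.57, 2.57, 3.14, 3.14, 3.14, 3.14, 3.14].

INTERFACE

Orientations are given as [roll, pitch, yaw] about the fixed x, y, z axes, in that order (R = Rz(yaw) Ry(pitch) Rx(roll)).
In Python, from station import arm gives the robot as it stands.
- The arm moves only by the tool apply_moves, never from a script. Its argument "plan" is a list that holds one entry, the list of rows, each a list of 6 numbers: the shift along the tool's x, y, z scaled (see below), then the turn, a rotation vector about the tool's x, y, z scaled (see below). In form: [[[tx, ty, tz, ax, ay, az], ...]]. A call has 1 to 5 rows; each row is the pose to reach, as a shift and turn from the pose commanded when the call began, along the tool's axes at that moment, turning the shorter way round; what a row does not reach only later rows make up. The controller multiplies each number of a shift by 0.5 m and each number of a turn by 180 degrees. A row lasts 1/10 s, in which the tool goes at most 50 mm and 8.59 degrees, less where a joint would pass 70% of its speed; a pose out of reach is approached as far as the arm can. A call with a number of a shift or a turn outside -1 to 1 is refused whole. A call with a gripper value outside its range is refused whole. "claw" is the closure, from -1 (fully open) to 1 (shut), so that 0 is half open, set as the call begins (left out, the last holds). The fingers move at their own pace and stop on an object; "force" is the grip in N (left out, the last holds). Time passes only in rows, so rows that repeat a pose let the fingers close. It gives the time, the measured TCP pose, the force and the opening at its end, in the units of the state.
- arm.read_state(): the state, without advancing time (a new reading comes with each control period).
- arm.grab_frame(name): name is "scene" or "top" or "wrist"; returns (picture, depth): 480x640x3 uint8, red, green, blue; 480x640 float32, m along the optical axis (not along the pixel's ray), 0 where there is no reading.
- arm.camera_params(name): a dict with "camera_matrix" (3x3 intrinsics, pixels), "dist" ([k1, k2, p1, p2, k3] as OpenCV has them; the pictures are not rectified), "rvec" (rotation vector, rad) and "tvec" (3), from world to camera coordinates, as OpenCV has them. Camera axes: x right, y down, z forward; pixel columns grow to the right and rows downward; lengths in m; the calibration is good to about 2 mm. A picture is of the moment at which its call begins: read the wrist's pose just before it. camera_params takes no time and is no camera call; for the wrist camera it gives the pose at the moment of the call.
- arm.finish_job(): hands the job in, once; it reports no verdict.
The state is a dict: "clock": time; "q": joint angles; "qd": joint speeds; "joint_efforts": joint torques, N m; "tcp_pos": TCP position; "eef_rot": TCP orientation; "wrist_force": force on the tool from outside, world axes, zero at the start; "torque": the same for the moment, N m; "gripper_width": opening from 0.0 (shut) to 1.0 (fully open).
Only numpy, scipy, OpenCV 4.12 (cv2) and the standard library are available. Lean on these libraries where they do the work, as an engineer would, in place of code of your own. Each camera call takes 0.05 s, during which the arm holds its last target. There are 200 camera calls.

TASK

Set out the coffee corner: stand the pepper mill in the middle of the square oak coaster, the sugar canister in the middle of the round cork coaster with its wooden lid on it, the salt shaker on the worktop halfway between those two in a straight row, and the espresso cup in the middle of its saucer. Keep everything upright, and leave the wine bottle and the fruit bowl alone.

Things in the scene. Friction and masses are not known exactly. Their poses are not given: they have to be found in the camera images.
- mill: Pepper mill, turned dark wood, standing, 120 mm tall in all: foot 52 mm across up to 18 mm high, tapering to a straight round body 40 mm across from 36 to 100 mm above its underside, then a short taper and a small steel ball on top. About 0.2 kg. Origin at the centre of its underside, z up.
- shaker: Salt shaker, white ceramic cylinder 42 mm across and 55 mm high with a domed steel cap, 70 mm high in all, no handle. About 0.12 kg. Origin at the centre of its underside, z up.
- canister: Sugar canister, plain round steel pot, open on top, 66 mm across outside, 58 mm inside, 80 mm high, inner floor 5 mm above the underside. About 0.3 kg. Origin at the centre of its underside, z up.
- lid: Wooden lid of the canister, right way up. From its underside: tapered plug 36 to 44 mm across, 0 to 8 mm (fits loosely in the canister's mouth); disc 68 mm across, 8 to 16 mm; round knob to grip, 24 mm across, 16 to 40 mm. Seated, the disc rests on the canister's rim and its origin is 72 mm above the canister's. 0.08 kg. Origin at the centre of the plug's underside, z up.
- cup: Espresso cup, white ceramic, open on top, 60 mm high, 56 mm across at the foot and 64 mm at the rim; its loop handle sticks out to 54 mm from the axis along the cup's own +y, so grip it along its own x. About 0.16 kg. Origin at the centre of its underside, z up.
- oak_coaster: Square coaster of light oak, 90 by 90 by 6 mm, fixed to the worktop. Its centre is always 230 mm from the cork coaster's; its y axis lies along the line that joins the two, its x axis across it. Origin at the centre of its underside, z up; top 6 mm above.
- cork_coaster: Round cork coaster, 90 mm across and 6 mm thick, fixed to the worktop. Origin at the centre of its underside, z up; top 6 mm above.
- saucer: White ceramic saucer, 116 mm across, fixed to the worktop; flat inner floor about 100 mm across and 6 mm above its underside, with a low lip 12 mm high. Origin at the centre of its underside, z up.
- bottle: Full green wine bottle, 74 mm across, 300 mm tall, 1.25 kg, standing at the left edge of the work; to be left alone. Origin at the centre of its underside, z up.
- fruit_bowl: Wooden fruit bowl 176 mm across, with fruit, about 81 mm high in all (85 mm with stalks), at the right edge of the work; to be left alone. Origin at the centre of its underside, z up.
Not all that is in view belongs to the job. There is more than one size of the lid; the one meant has the size given above.

How it is judged:
At the end, for the whole second after the job is handed in: Mill on the oak and canister on the cork coaster, shaker on the worktop halfway between, cup on the saucer floor: each within 15 mm; lid seated on the canister within 10 mm; heights within 3 mm, upright within 0.08 rad, all released and at rest (horizontal distance between mill and oak_coaster below 0.015 m and height (world z) of mill between 0.003 and 0.009 m and horizontal distance between canister and cork_coaster below 0.015 m and height (world z) of canister between 0.003 and 0.009 m and x of shaker in the frame of oak_coaster between -0.015 and 0.015 m and (y of shaker in the frame of oak_coaster between 0.1 and 0.13 m or y of shaker in the frame of oak_coaster between -0.13 and -0.1 m) and horizontal distance between shaker and cork_coaster below 0.14 m and height (world z) of shaker between -0.003 and 0.003 m and horizontal distance between lid and canister below 0.01 m and z of lid in the frame of canister between 0.069 and 0.075 m and horizontal distance between cup and saucer below 0.015 m and z of cup in the frame of saucer between 0.003 and 0.009 m and angle between each of mill, shaker, canister, lid, cup's own z axis and vertical below 0.08 rad and linear speed of each of mill, shaker, canister, lid, cup below 0.02 m/s and angular speed of each of mill, shaker, canister, lid, cup below 0.2 rad/s); the robot touches nothing.
It fails at once if the wine bottle is disturbed (moved more than 20 mm) (distance of bottle from where it was at the start of the episode above 0.02 m).
It fails at once if the fruit bowl is disturbed (moved more than 20 mm) (distance of fruit_bowl from where it was at the start of the episode above 0.02 m).
It fails at once if the mill, shaker, canister, lid or cup is tipped over (tilted more than 0.8 rad) (angle between any of mill, shaker, canister, lid, cup's own z axis and vertical above 0.8 rad).
It also fails if it takes over 125 s, if anything falls off the work surface, if the arm or the gripper's body presses on something with over 40 N, if the wrist force passes 120 N, or if a joint passes its speed limit or range.

## Working session

There is one attempt and no reset: what is moved stays moved. The work goes in short steps, Python scripts to look and compute and a tool call to move; the robot and the scene stay as the last step left them, time stands still between calls to the robot, and variables do not carry over. Pictures are saved under pics/ and viewed, about 12 in all and at most 16, crops included, and the job is handed in when it is done.

Besides the shell and the picture viewer there is one more tool, called after ">>>" as name([rows], argument=value, ...), one row to a line, values as JSON. apply_moves: Moves the arm, as the interface text tells. Its arguments: {"type":"object","properties":{"plan":{"type":"array"},"claw":{"type":"number"},"force":{"type":"number"}},"required":["plan"]}

```bash
mkdir -p pics; ls; python3 - <<'E'
from station import arm
import cv2,numpy as np
for n in("scene","top"):
    p,d=arm.grab_frame(n); cv2.imwrite(f"pics/{n}0.png",p[...,::-1]); np.savez(f"{n}0.npz",p=p,d=d)
    c=arm.camera_params(n); print(n,c)
print(arm.read_state())
E
```

```text
pics
scene {'camera_matrix': array([[618.50960064,   0.        , 308.47393181],
       [  0.        , 618.50960064, 228.27172445],
       [  0.        ,   0.        ,   1.        ]]), 'dist': array([-0.15512198,  0.        ,  0.        ,  0.        ,  0.        ]), 'rvec': array([ 0.90410975,  2.43250182, -1.14122103]), 'tvec': array([ 0.40009436, -0.17035697,  1.97470444])}
top {'camera_matrix': array([[516.04373627,   0.        , 326.57399196],
       [  0.        , 516.04373627, 238.49379341],
       [  0.        ,   0.        ,   1.        ]]), 'dist': array([-0.04872759,  0.        ,  0.        ,  0.        ,  0.        ]), 'rvec': array([ 2.17191073, -2.17979918,  0.09232711]), 'tvec': array([-0.00921809,  0.52191005,  1.3305237 ])}
{'clock': 0.1, 'q': array([-1.20118338,  0.68992317, -0.19449125,  1.5662171 ,  0.15732911,
        0.90251274, -0.21509511]), 'qd': array([ 3.91522135e-05, -2.86009220e-03,  7.42808270e-04, -4.16217246e-03,
       -3.37281724e-04,  1.20035249e-03, -3.21198767e-04]), 'joint_efforts': array([-3.70027628e-03, -5.40605414e+01, -1.27166379e+00, -1.58988565e+01,
        9.34875308e-03,  4.43903933e-03,  4.64585213e-06]), 'tcp_pos': array([0.20583577, 0.58952426, 0.23055525]), 'eef_rot': array([-3.13993177e+00,  1.60981021e-04,  2.80585402e+00]), 'wrist_force': array([-0.46522648,  0.00327679,  0.64871614]), 'torque': array([-0.03174029,  0.0115027 ,  0.03357139]), 'gripper_width': 0.9975385133621988}
```

View pics/top0.png

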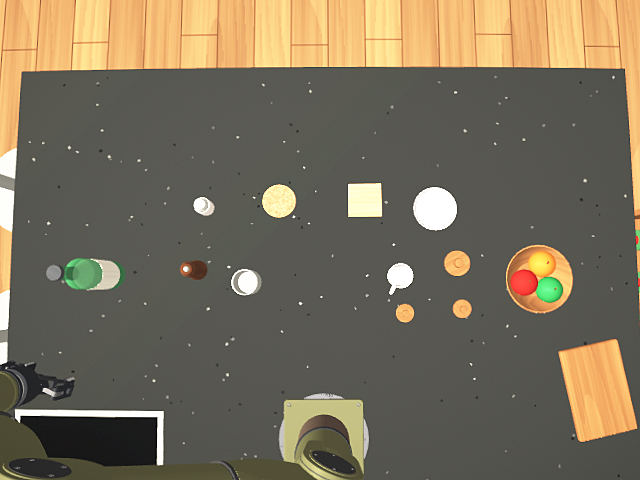

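View pics/scene0.png

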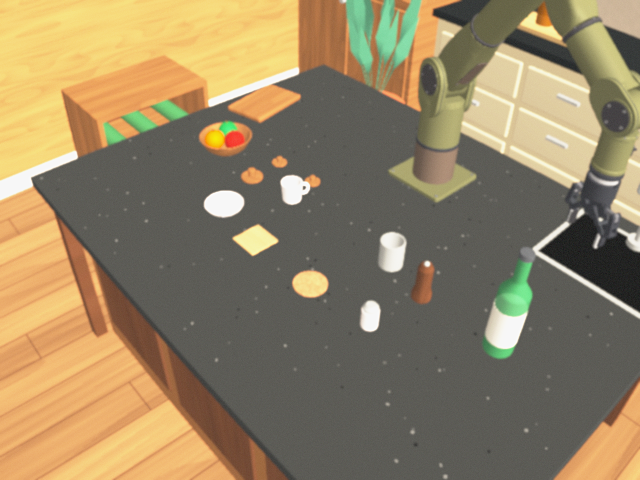

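The top view shows the bottle at (95,273), mill at (193,269), shaker at (203,206) and canister at (245,281). The cork coaster is at (279,201), oak at (365,200), saucer at (435,209), and the cup at (400,275) with its handle toward (391,291). The bowl is at (540,279).

There are three lid candidates: (457,263), (405,313) and (462,309). The first looks largest, about 26 px or 68 mm, and the other two about 18 px. I'll measure to confirm.

```bash
cat >h.py <<'E'
import numpy as np,cv2
from scipy.optimize import least_squares
def cam(c):
    R=cv2.Rodrigues(np.array(c["rvec"]))[0]; return R,-R.T@np.array(c["tvec"]).ravel()
def rays(c,uv):
    n=cv2.undistortPoints(np.float64(uv).reshape(-1,1,2),c["camera_matrix"],c["dist"])[:,0]
    return np.c_[n,np.ones(len(n))]
def onplane(c,uv,z):
    R,o=cam(c); d=rays(c,uv)@R; return o+d*((z-o[2])/d[:,2])[:,None]
def cloud(c,d):
    v,u=np.mgrid[:480,:640]; R,o=cam(c)
    P=(rays(c,np.c_[u.ravel(),v.ravel()])*d.reshape(-1,1))@R+o
    P[d.ravel()==0]=np.nan
    return P.reshape(480,640,3)
def circ(p):
    c=p.mean(0); r=least_squares(lambda x:np.hypot(p[:,0]-x[0],p[:,1]-x[1])-x[2],[*c,.03],loss='soft_l1',f_scale=.002).x
    return r
E
python3 - <<'E'
from station import arm
from h import *
z=np.load("top0.npz");p,d=z["p"],z["d"];c=arm.camera_params("top");P=cloud(c,d)
print("table z",np.nanmedian(P[100:180,100:500,2]))
obj=dict(mill=(193,269),shaker=(203,206),canister=(245,281),cup=(400,275),lidA=(457,263),lidB=(405,313),lidC=(462,309),bowl=(540,279),bottle=(95,273))
for k,(u,v) in obj.items():
    w=45 if k in("bowl","bottle") else 22
    Q=P[v-w:v+w,u-w:u+w].reshape(-1,3);Q=Q[Q[:,2]>.008]
    lo,hi=Q.min(0),Q.max(0); T=Q[Q[:,2]>hi[2]-.006]
    cc=cv2.minEnclosingCircle(np.float32(T[:,:2]))
    print(k,"bbox",lo.round(3),hi.round(3),"top n",len(T),np.median(T,0).round(3),"enc",np.round(cc[0],4),round(cc[1],4))
h=cv2.cvtColor(p,cv2.COLOR_RGB2HSV)
for k,(u,v) in dict(cork=(279,201),oak=(365,200),saucer=(435,209)).items():
    m=(h[...,2]>130).astype(np.uint8);m[:v-30]=0;m[v+30:]=0;m[:,:u-30]=0;m[:,u+30:]=0
    cn=max(cv2.findContours(m,0,1)[0],key=cv2.contourArea)
    g=onplane(c,cn[:,0].astype(float),.006 if k!="saucer" else .012)
    cc=cv2.minEnclosingCircle(np.float32(g[:,:2]));rr=cv2.minAreaRect(np.float32(g[:,:2]*1000))
    print(k,np.round(cc[0],4),round(cc[1],4),rr)
E
```

```text
table z 0.00021046052306861185
mill bbox [0.417 0.287 0.009] [0.496 0.393 0.12 ] top n 34 [0.44  0.331 0.116] enc [0.4401 0.3292] 0.0139
shaker bbox [0.587 0.271 0.008] [0.658 0.352 0.076] top n 31 [0.607 0.313 0.071] enc [0.6076 0.312 ] 0.014
canister bbox [0.37  0.162 0.008] [0.441 0.235 0.086] top n 45 [0.406 0.193 0.082] enc [0.4085 0.1953] 0.0327
cup bbox [ 0.377 -0.228  0.008] [ 0.456 -0.167  0.067] top n 35 [ 0.425 -0.192  0.062] enc [ 0.4245 -0.1974] 0.0313
lidA bbox [ 0.425 -0.406  0.008] [ 0.491 -0.321  0.045] top n 40 [ 0.458 -0.354  0.041] enc [ 0.458  -0.3532] 0.0115
lidB bbox [ 0.272 -0.237  0.008] [ 0.384 -0.171  0.049] top n 10 [ 0.382 -0.177  0.044] enc [ 0.3819 -0.1766] 0.0045
lidC bbox [ 0.305 -0.39   0.008] [ 0.388 -0.311  0.032] top n 24 [ 0.337 -0.364  0.029] enc [ 0.3367 -0.3641] 0.0083
bowl bbox [ 0.321 -0.663  0.008] [ 0.514 -0.468  0.094] top n 8 [ 0.408 -0.564  0.089] enc [ 0.4188 -0.554 ] 0.0399
bottle bbox [0.337 0.496 0.008] [0.535 0.724 0.306] top n 77 [0.427 0.561 0.301] enc [0.4279 0.5608] 0.0165
cork [0.6259 0.1166] 0.0459 ((625.9509887695312, 117.18685150146484), (89.31159973144531, 88.41168212890625), 0.12718422710895538)
oak [ 0.6269 -0.1125] 0.0621 ((627.7423706054688, -112.98094177246094), (88.5264892578125, 89.54408264160156), 89.58116912841797)
saucer [ 0.6026 -0.2988] 0.0591 ((602.21142578125, -298.7340393066406), (114.9720458984375, 115.72212982177734), 88.9071044921875)
```

The target lid is A at (457,263). Its knob top is 40 mm high and its disc about 66 mm across, while lids B and C are small (knob tops around 30 mm). I'll check this in one close crop. After that I start moving, turning the jaws to lie along world x on the way.

```bash
python3 - <<'E'
import cv2
i=cv2.imread("pics/top0.png")[230:335,370:500]; cv2.imwrite("pics/crop0.png",cv2.resize(i,None,fx=5,fy=5,interpolation=2))
E
```

```text
(no output)
```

View pics/crop0.png

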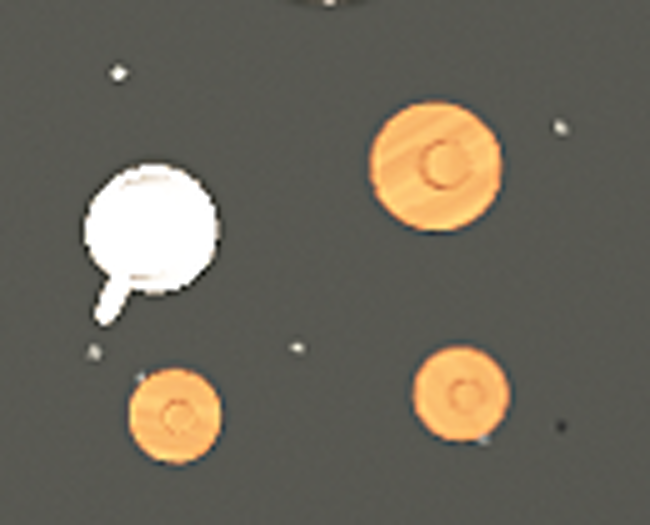

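>>> apply_moves([
  [[-0.04,-0.066,0,0,0,0.047],[-0.08,-0.132,0,0,0,0.094],[-0.12,-0.198,0,0,0,0.141],[-0.16,-0.264,0,0,0,0.188],[-0.208,-0.33,0,0,0,0.235]],
], claw=-1, force=50)

```text
clock: 0.6
tcp_pos: [0.2494, 0.3986, 0.2312]
eef_rot: [-3.141, -0.0, 2.063]
wrist_force: [0.6, 0.0, 0.1]
gripper_width: 0.996
```

>>> apply_moves([
  [[0,0,0,0,0,0.047],[0,0,0,0,0,0.094],[0,0,0,0,0,0.141],[0,0,0,0,0,0.158],[0,0,0,0,0,0.158]],
])

```text
clock: 1.1
tcp_pos: [0.2495, 0.3999, 0.2311]
eef_rot: [-3.141, 0.001, 1.571]
wrist_force: [-0.7, 0.3, -0.9]
gripper_width: 0.996
```

The crop confirms lid A, upper right: its disc is as wide as the cup's rim, and the other two are much smaller. Next I go above the mill.

>>> apply_moves([
  [[-0.03,0.08,0,0,0,0],[-0.06,0.16,0,0,0,0],[-0.09,0.24,0,0,0,0],[-0.12,0.32,0,0,0,0],[-0.14,0.381,0,0,0,0]],
])

```text
clock: 1.6
tcp_pos: [0.443, 0.3281, 0.2312]
eef_rot: [3.141, 0.001, 1.57]
wrist_force: [0.3, 0.8, -0.2]
gripper_width: 1.003
```

```bash
python3 - <<'E'
from station import arm
from h import *
for n in ("wrist","scene"):
    c=arm.camera_params(n);p,d=arm.grab_frame(n); cv2.imwrite(f"pics/{n}1.png",p[...,::-1]); np.savez(f"{n}1.npz",p=p,d=d)
    P=cloud(c,d); 
    if n=="wrist": print(c); print("table",np.nanmin(P[...,2]))
    for k,(x,y) in dict(mill=(.44,.33),sh=(.607,.312),can=(.408,.195)).items():
        Q=P.reshape(-1,3);Q=Q[(np.hypot(Q[:,0]-x,Q[:,1]-y)<.05)&(Q[:,2]>.01)&(Q[:,2]<.125)]
        if len(Q)<20: print(n,k,len(Q));continue
        for a in range(10,121,20):
            S=Q[abs(Q[:,2]-a/1000)<.006]
            if len(S)>15: r=circ(S[:,:2]); print(n,k,a,len(S),r.round(4))
print(arm.read_state()["q"].round(2),arm.read_state()["tcp_pos"])
E
```

```text
{'camera_matrix': array([[373.32644611,   0.        , 322.35325099],
       [  0.        , 373.32644611, 239.94618855],
       [  0.        ,   0.        ,   1.        ]]), 'dist': array([0.02077578, 0.        , 0.        , 0.        , 0.        ]), 'rvec': array([-2.85724314e+00,  1.50423723e-03, -1.30061519e-03]), 'tvec': array([-0.44341796,  0.27820079,  0.47125659])}
table -0.0028242462355905773
wrist mill 10 32 [0.4402 0.3333 0.0257]
wrist mill 30 382 [0.4401 0.3329 0.0225]
wrist mill 50 67 [0.4401 0.3334 0.0198]
wrist mill 70 86 [0.4401 0.3334 0.0198]
wrist mill 90 109 [0.4401 0.3334 0.0198]
wrist mill 110 1534 [0.4402 0.3342 0.0132]
wrist sh 10 102 [0.6063 0.3127 0.0206]
wrist sh 30 238 [0.606  0.3127 0.0205]
wrist sh 50 422 [0.6063 0.3126 0.0202]
wrist sh 70 1330 [0.6046 0.3137 0.0119]
wrist can 10 263 [0.4084 0.1979 0.0311]
wrist can 30 682 [0.4083 0.1978 0.0308]
wrist can 50 808 [0.4083 0.1978 0.0307]
wrist can 70 977 [0.4083 0.1979 0.0306]
scene mill 10 43 [0.4426 0.3315 0.0253]
scene mill 30 95 [0.4416 0.3309 0.0225]
scene mill 50 58 [0.442  0.3305 0.0199]
scene mill 70 62 [0.4425 0.3306 0.0196]
scene mill 90 66 [0.4431 0.3307 0.0193]
scene mill 110 101 [0.4446 0.3328 0.0121]
scene sh 10 32 [0.6084 0.3123 0.0196]
scene sh 30 59 [0.6073 0.3111 0.0209]
scene sh 50 77 [0.6078 0.3113 0.02  ]
scene sh 70 122 [0.6109 0.314  0.0117]
scene can 10 46 [0.4094 0.1947 0.0328]
scene can 30 102 [0.4103 0.1959 0.0318]
scene can 50 145 [0.4109 0.1959 0.0312]
scene can 70 166 [0.411  0.1966 0.0308]
[-0.79  0.59  0.13  1.8  -0.1   0.75 -0.63] [0.44567423 0.32672389 0.23127152]
```

View pics/wrist1.png

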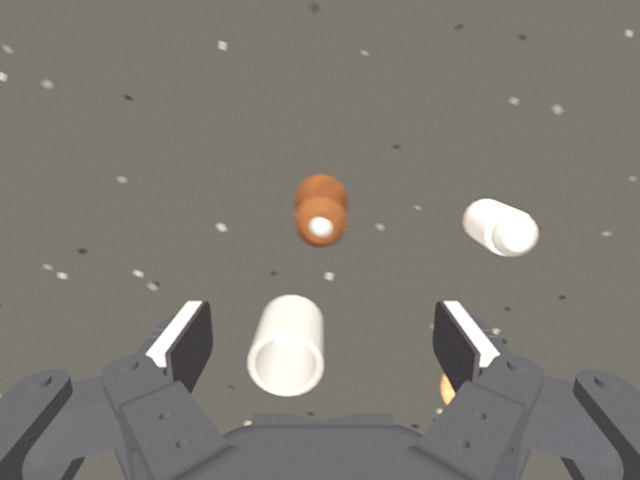

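The wrist view shows the mill upright at (321,210) between the fingers, the shaker at (500,227) and the canister at (287,345). The arm was still settling, so I measure again at rest.

```bash
cat >m.py <<'E'
from station import arm
from h import *
import sys
def meas(objs,zs,cams=("wrist",),tag=None,r=.05):
    for n in cams:
        c=arm.camera_params(n);p,d=arm.grab_frame(n);P=cloud(c,d).reshape(-1,3)
        if tag: cv2.imwrite(f"pics/{n}{tag}.png",p[...,::-1]);np.savez(f"{n}{tag}.npz",p=p,d=d)
        for k,(x,y) in objs.items():
            Q=P[np.hypot(P[:,0]-x,P[:,1]-y)<r]
            for a in zs:
                S=Q[abs(Q[:,2]-a/1000)<.006]
                if len(S)>15: print(n,k,a,len(S),circ(S[:,:2]).round(4))
    s=arm.read_state();print(s["clock"],s["tcp_pos"].round(4),s["q"].round(2),s["gripper_width"])
E
python3 - <<'E'
from m import *
meas(dict(mill=(.44,.331),sh=(.607,.312),can=(.408,.195)),(50,70))
meas(dict(mill=(.44,.331),sh=(.607,.312),can=(.408,.195)),(50,70))
E
```

```text
wrist mill 50 70 [0.4401 0.3334 0.0197]
wrist mill 70 90 [0.4401 0.3333 0.0198]
wrist sh 50 408 [0.606  0.3127 0.0201]
wrist sh 70 1312 [0.6047 0.3137 0.0118]
wrist can 50 808 [0.4083 0.1978 0.0306]
wrist can 70 961 [0.4083 0.1979 0.0306]
1.75 [0.4425 0.3284 0.231 ] [-0.8   0.59  0.12  1.8  -0.1   0.75 -0.63] 1.0023686208284224
wrist mill 50 76 [0.4401 0.3333 0.0198]
wrist mill 70 86 [0.4401 0.3333 0.0199]
wrist sh 50 434 [0.6062 0.3126 0.0202]
wrist sh 70 1325 [0.6045 0.3138 0.0118]
wrist can 50 796 [0.4083 0.1978 0.0306]
wrist can 70 972 [0.4083 0.1979 0.0306]
1.8 [0.4404 0.3296 0.2309] [-0.8   0.59  0.12  1.8  -0.1   0.75 -0.63] 1.0035569622101865
```

>>> apply_moves([
  [[0.004,0,0.07,0,0,0],[0.004,0,0.15,0,0,0],[0.004,0,0.23,0,0,0],[0.004,0,0.3,0,0,0],[0.004,0,0.34,0,0,0]],
])

```text
clock: 2.3
tcp_pos: [0.4369, 0.3326, 0.0587]
eef_rot: [-3.137, 0.002, 1.575]
wrist_force: [-0.3, 0.2, -0.1]
gripper_width: 0.997
```

>>> apply_moves([
  [[0,0,0,0,0,0],[0,0,0,0,0,0],[0,0,0,0,0,0]],
])

```text
clock: 2.6
tcp_pos: [0.4405, 0.3332, 0.0627]
eef_rot: [3.14, -0.002, 1.572]
wrist_force: [0.2, 0.3, 0.4]
gripper_width: 1.0
```

>>> apply_moves([
  [[0,0,0,0,0,0],[0,0,0,0,0,0],[0,0,0,0,0,0],[0,0,0,0,0,0],[0,0,0,0,0,0]],
], claw=1, force=40)

```text
clock: 3.1
tcp_pos: [0.4404, 0.3324, 0.0619]
eef_rot: [3.141, -0.001, 1.571]
wrist_force: [-0.4, -0.5, 5.6]
gripper_width: 0.454
```

>>> apply_moves([
  [[0,0,0,0,0,0],[0,0,0,0,0,0],[0,0,0,0,0,0],[0,0,0,0,0,0],[0,0,0,0,0,0]],
])

```text
clock: 3.6
tcp_pos: [0.4404, 0.3324, 0.0619]
eef_rot: [3.141, -0.001, 1.571]
wrist_force: [-0.3, -0.2, 6.1]
gripper_width: 0.458
```

>>> apply_moves([
  [[0,0,-0.02,0,0,0],[0,0,-0.06,0,0,0],[0,0,-0.1,0,0,0],[0,0,-0.13,0,0,0],[0,0,-0.14,0,0,0]],
])

```text
clock: 4.1
tcp_pos: [0.441, 0.3326, 0.133]
eef_rot: [3.139, -0.002, 1.571]
wrist_force: [0.4, -0.3, -1.0]
gripper_width: 0.45
```

>>> apply_moves([
  [[-0.03,0.0125,0,0,0,0],[-0.09,0.0377,0,0,0,0],[-0.17,0.071,0,0,0,0],[-0.25,0.105,0,0,0,0],[-0.33,0.139,0,0,0,0]],
])

```text
clock: 4.6
tcp_pos: [0.5099, 0.1655, 0.1309]
eef_rot: [-3.141, 0.0, 1.572]
wrist_force: [0.7, 0.6, -2.1]
gripper_width: 0.459
```

>>> apply_moves([
  [[-0.08,0.034,0,0,0,0],[-0.16,0.068,0,0,0,0],[-0.24,0.101,0,0,0,0],[-0.32,0.135,0,0,0,0],[-0.39,0.164,0,0,0,0]],
])

```text
clock: 5.1
tcp_pos: [0.5921, -0.0307, 0.1308]
eef_rot: [-3.141, 0.001, 1.57]
wrist_force: [-0.4, 0.1, -1.5]
gripper_width: 0.454
```

>>> apply_moves([
  [[-0.06,0.025,0,0,0,0],[-0.11,0.046,0,0,0,0],[-0.145,0.061,0,0,0,0],[-0.17,0.071,0,0,0,0],[-0.17,0.071,0,0,0,0]],
])

```text
clock: 5.6
tcp_pos: [0.6274, -0.1154, 0.1308]
eef_rot: [-3.141, 0.002, 1.568]
wrist_force: [-0.8, -0.3, -1.9]
gripper_width: 0.452
```

```bash
python3 - <<'E'
from m import *
meas({},())
meas(dict(mill=(.627,-.113)),(85,105,115,140,160),tag=2)
i=cv2.imread("pics/wrist2.png");h=cv2.cvtColor(i,cv2.COLOR_BGR2HSV)
E
```

```text
5.65 [ 0.627  -0.113   0.1308] [ 0.12  0.83 -0.03  1.62  0.04  0.7   0.07] 0.4497576606434489
wrist mill 85 701 [ 0.6268 -0.1116  0.0252]
wrist mill 105 1081 [ 0.6269 -0.1124  0.0212]
wrist mill 115 579 [ 0.6271 -0.1118  0.0198]
wrist mill 140 1536 [ 0.6274 -0.1277  0.0344]
wrist mill 160 2687 [ 0.6275 -0.1299  0.0364]
5.7 [ 0.6268 -0.1115  0.1308] [ 0.12  0.83 -0.03  1.62  0.04  0.7   0.07] 0.45232112273617614
```

View pics/wrist2.png

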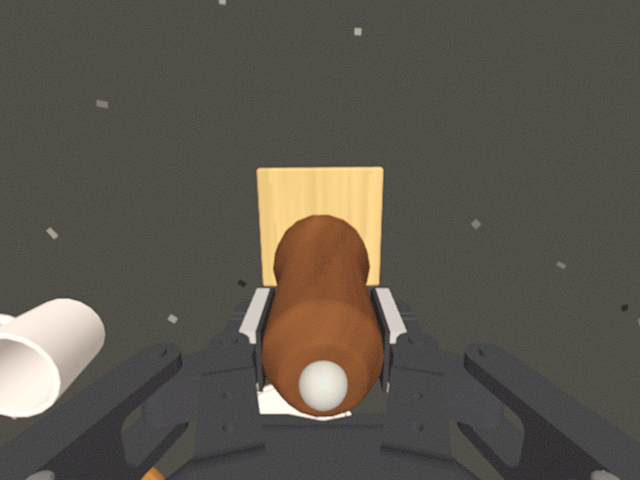

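The mill is held upright at (322,330) over the oak coaster, whose corners are near (258,169), (383,167), (381,286) and (262,286).

```bash
python3 - <<'E'
from m import *
c=arm.camera_params("wrist")
print(onplane(c,[(258,168),(383,167),(381,286),(262,286)],.006).round(4), onplane(c,[(258,168),(383,167),(381,286),(262,286)],.006).mean(0))
p,d=arm.grab_frame("top");np.savez("top1.npz",p=p,d=d)
E
```

```text
[[ 0.5816 -0.066   0.006 ]
 [ 0.6701 -0.0652  0.006 ]
 [ 0.6728 -0.1562  0.006 ]
 [ 0.5804 -0.1563  0.006 ]] [ 0.62622441 -0.11089774  0.006     ]
```

>>> apply_moves([
  [[0,0,0.03,0,0,0],[0,0,0.07,0,0,0],[0,0,0.1,0,0,0],[0,0,0.118,0,0,0],[0,0,0.126,0,0,0]],
])

```text
clock: 6.25
tcp_pos: [0.6262, -0.112, 0.0679]
eef_rot: [-3.138, -0.001, 1.572]
wrist_force: [-8.2, 2.5, 25.5]
gripper_width: 0.456
```

>>> apply_moves([
  [[0,0,0.001,0,0,0],[0,0,0.002,0,0,0],[0,0,0.002,0,0,0]],
])

```text
clock: 6.55
tcp_pos: [0.627, -0.1123, 0.068]
eef_rot: [-3.141, -0.001, 1.571]
wrist_force: [-3.0, 0.2, 4.3]
gripper_width: 0.456
```

>>> apply_moves([
  [[0,0,0,0,0,0],[0,0,0,0,0,0],[0,0,0,0,0,0],[0,0,0,0,0,0],[0,0,0,0,0,0]],
], claw=-1)

```text
clock: 7.05
tcp_pos: [0.6275, -0.1128, 0.0672]
eef_rot: [3.141, -0.0, 1.571]
wrist_force: [-0.8, -0.0, -0.4]
gripper_width: 0.999
```

>>> apply_moves([
  [[0,0,-0.04,0,0,0],[0,0,-0.11,0,0,0],[0,0,-0.19,0,0,0],[0,0,-0.26,0,0,0],[0,0,-0.3,0,0,0]],
])

```text
clock: 7.55
tcp_pos: [0.6289, -0.1131, 0.2206]
eef_rot: [3.137, 0.001, 1.571]
wrist_force: [0.8, 1.0, 0.4]
gripper_width: 0.995
```

>>> apply_moves([
  [[0.06,0,0,0,0,0],[0.14,0,0,0,0,0],[0.24,0,0,0,0,0],[0.34,0,0,0,0,0],[0.43,-0.02,0,0,0,0]],
])

```text
clock: 8.05
tcp_pos: [0.618, 0.1051, 0.2173]
eef_rot: [3.14, -0.001, 1.572]
wrist_force: [0.8, 0.1, -0.2]
gripper_width: 1.001
```

>>> apply_moves([
  [[0.1,0,0,0,0,0],[0.2,0,0,0,0,0],[0.3,-0.01,0,0,0,0],[0.38,-0.021,0,0,0,0],[0.42,-0.021,0,0,0,0]],
])

```text
clock: 8.55
tcp_pos: [0.6042, 0.3188, 0.217]
eef_rot: [-3.14, -0.004, 1.578]
wrist_force: [0.8, -0.1, 0.0]
gripper_width: 1.002
```

>>> apply_moves([
  [[0,0,0,0,0,0],[0,0,0,0,0,0],[0,0,0,0,0,0]],
])

```text
clock: 8.85
tcp_pos: [0.6075, 0.3095, 0.2173]
eef_rot: [3.141, 0.002, 1.568]
wrist_force: [0.6, -0.5, 0.1]
gripper_width: 0.999
```

```bash
python3 - <<'E'
from m import *
meas(dict(sh=(.607,.312)),(20,35,50))
meas(dict(mill=(.627,-.113),cork=(.626,.117)),(60,80,100),("scene","top"))
E
```

```text
wrist sh 20 62 [0.6068 0.3128 0.0207]
wrist sh 35 74 [0.6068 0.3127 0.0207]
wrist sh 50 236 [0.6068 0.313  0.0201]
8.9 [0.6076 0.3095 0.2174] [-0.55  0.78  0.03  1.39 -0.02  0.97 -0.53] 1.0022969244323743
scene mill 60 51 [ 0.6308 -0.1108  0.0186]
scene mill 80 49 [ 0.6284 -0.1134  0.0202]
scene mill 100 54 [ 0.6281 -0.1139  0.0206]
top mill 100 26 [ 0.6278 -0.1119  0.0193]
9.0 [0.6074 0.3102 0.2175] [-0.55  0.78  0.03  1.39 -0.02  0.97 -0.53] 1.0020458605002998
```

>>> apply_moves([
  [[0,0,0.06,0,0,0],[0,0,0.14,0,0,0],[0,0,0.22,0,0,0],[0,0,0.3,0,0,0],[0,0,0.36,0,0,0]],
])

```text
clock: 9.5
tcp_pos: [0.6061, 0.3106, 0.0349]
eef_rot: [-3.14, 0.001, 1.57]
wrist_force: [0.5, -0.5, 0.1]
gripper_width: 0.997
```

>>> apply_moves([
  [[0,0,0.03,0,0,0],[0,0,0.042,0,0,0],[0,0,0.042,0,0,0],[0,0,0.042,0,0,0]],
])

```text
clock: 9.9
tcp_pos: [0.6082, 0.3127, 0.0181]
eef_rot: [3.139, -0.002, 1.571]
wrist_force: [-0.2, -0.2, 0.8]
gripper_width: 1.001
```

>>> apply_moves([
  [[0,0,0,0,0,0],[0,0,0,0,0,0],[0,0,0,0,0,0],[0,0,0,0,0,0],[0,0,0,0,0,0]],
], claw=1, force=40)

```text
clock: 10.4
tcp_pos: [0.6072, 0.3125, 0.0172]
eef_rot: [3.141, -0.001, 1.571]
wrist_force: [-1.0, 0.5, 5.8]
gripper_width: 0.484
```

>>> apply_moves([
  [[0,0,0,0,0,0],[0,0,0,0,0,0],[0,0,-0.02,0,0,0],[0,0,-0.06,0,0,0],[0,0,-0.1,0,0,0]],
])

```text
clock: 10.9
tcp_pos: [0.6063, 0.3119, 0.0666]
eef_rot: [-3.14, 0.001, 1.571]
wrist_force: [0.6, -0.8, 0.1]
gripper_width: 0.481
```

>>> apply_moves([
  [[-0.05,0.005,0,0,0,0],[-0.13,0.01,0,0,0,0],[-0.21,0.015,0,0,0,0],[-0.29,0.02,0,0,0,0],[-0.37,0.025,0,0,0,0]],
])

```text
clock: 11.4
tcp_pos: [0.6193, 0.1256, 0.0666]
eef_rot: [3.141, 0.0, 1.571]
wrist_force: [0.6, -0.0, -1.0]
gripper_width: 0.483
```

>>> apply_moves([
  [[-0.08,0.005,0,0,0,0],[-0.15,0.01,0,0,0,0],[-0.21,0.015,0,0,0,0],[-0.25,0.015,0,0,0,0],[-0.25,0.015,0,0,0,0]],
])

```text
clock: 11.9
tcp_pos: [0.6267, -0.0037, 0.0665]
eef_rot: [-3.141, 0.004, 1.565]
wrist_force: [1.1, 0.6, -0.9]
gripper_width: 0.479
```

>>> apply_moves([
  [[0,0,0,0,0,0],[0,0,0.03,0,0,0],[0,0,0.06,0,0,0],[0,0,0.085,0,0,0],[0,0,0.097,0,0,0]],
])

```text
clock: 12.4
tcp_pos: [0.625, 0.0032, 0.0168]
eef_rot: [-3.137, -0.0, 1.572]
wrist_force: [-11.9, 1.4, 49.2]
gripper_width: 0.479
```

>>> apply_moves([
  [[0,0,0.003,0,0,0],[0,0,0.004,0,0,0],[0,0,0.004,0,0,0]],
])

```text
clock: 12.7
tcp_pos: [0.6251, 0.0033, 0.017]
eef_rot: [-3.138, -0.001, 1.572]
wrist_force: [-6.8, 1.4, 17.3]
gripper_width: 0.478
```

>>> apply_moves([
  [[0,0,0,0,0,0],[0,0,0,0,0,0],[0,0,0,0,0,0],[0,0,0,0,0,0],[0,0,0,0,0,0]],
], claw=-1)

```text
clock: 13.2
tcp_pos: [0.6269, 0.0022, 0.0154]
eef_rot: [-3.141, 0.0, 1.571]
wrist_force: [0.4, -0.1, 0.1]
gripper_width: 1.002
```

>>> apply_moves([
  [[0,0,-0.04,0,0,0],[0,0,-0.12,0,0,0],[0,0,-0.21,0,0,0],[0,0,-0.3,0,0,0],[0,0,-0.38,0,0,0]],
])

```text
clock: 13.7
tcp_pos: [0.6271, 0.0021, 0.208]
eef_rot: [3.14, -0.0, 1.571]
wrist_force: [1.2, -0.5, -0.7]
gripper_width: 1.0
```

>>> apply_moves([
  [[0.04,-0.05,0,0,0,0],[0.09,-0.11,0,0,0,0],[0.15,-0.17,0,0,0,0],[0.21,-0.23,0,0,0,0],[0.26,-0.29,0,0,0,0]],
])

```text
clock: 14.2
tcp_pos: [0.4806, 0.1338, 0.2059]
eef_rot: [3.141, -0.001, 1.572]
wrist_force: [0.4, 0.9, -0.8]
gripper_width: 1.003
```

>>> apply_moves([
  [[0.06,-0.06,0,0,0,0],[0.11,-0.12,0,0,0,0],[0.13,-0.145,0,0,0,0],[0.13,-0.145,0,0,0,0],[0.13,-0.145,0,0,0,0]],
])

```text
clock: 14.7
tcp_pos: [0.4101, 0.1969, 0.2059]
eef_rot: [3.141, 0.0, 1.571]
wrist_force: [0.6, -0.5, 0.2]
gripper_width: 0.998
```

```bash
python3 - <<'E'
from m import *
meas(dict(can=(.409,.197)),(20,40,60,80),tag=3)
meas(dict(sh=(.627,.002)),(15,30,50),("scene","top"))
E
```

```text
wrist can 20 373 [0.4079 0.1984 0.0304]
wrist can 40 459 [0.4079 0.1984 0.0304]
wrist can 60 544 [0.4078 0.1984 0.0304]
wrist can 80 1640 [0.4078 0.197  0.0305]
14.75 [0.4106 0.1964 0.2059] [-0.53  0.52 -0.03  2.09  0.03  0.53 -0.58] 0.9967578585369862
scene sh 15 58 [0.6276 0.0014 0.021 ]
scene sh 30 56 [0.6297 0.0036 0.0198]
scene sh 50 60 [0.6296 0.0035 0.0189]
top sh 50 34 [0.6276 0.0032 0.0202]
14.85 [0.4106 0.1961 0.2058] [-0.53  0.52 -0.03  2.09  0.03  0.53 -0.58] 1.0007685212081705
```

View pics/wrist3.png

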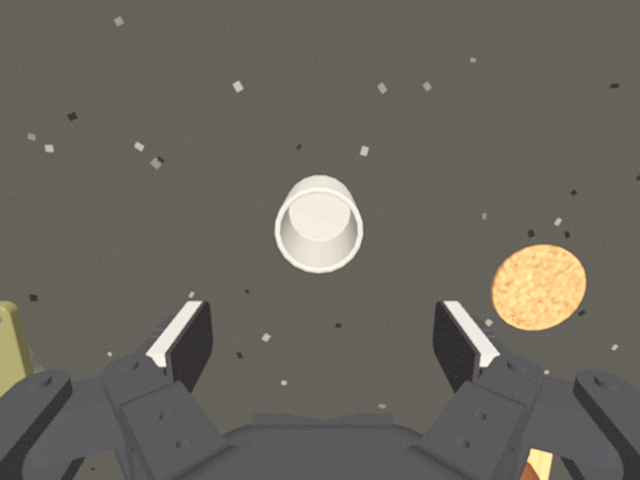

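The wrist view shows the canister centred at (319,225) and the cork coaster at (539,287).

>>> apply_moves([
  [[0,-0.004,0.06,0,0,0],[0,-0.004,0.14,0,0,0],[0,-0.004,0.22,0,0,0],[0,-0.004,0.29,0,0,0],[0,-0.004,0.32,0,0,0]],
])

```text
clock: 15.35
tcp_pos: [0.4072, 0.1957, 0.043]
eef_rot: [-3.139, 0.002, 1.569]
wrist_force: [0.3, 0.0, 1.8]
gripper_width: 1.0
```

>>> apply_moves([
  [[0,0,0.015,0,0,0],[0,0,0.02,0,0,0],[0,0,0.02,0,0,0],[0,0,0.02,0,0,0]],
])

```text
clock: 15.75
tcp_pos: [0.4081, 0.1973, 0.0367]
eef_rot: [3.14, -0.001, 1.571]
wrist_force: [0.2, -0.4, 0.2]
gripper_width: 0.994
```

>>> apply_moves([
  [[0,0,0,0,0,0],[0,0,0,0,0,0],[0,0,0,0,0,0],[0,0,0,0,0,0],[0,0,0,0,0,0]],
], claw=1, force=50)

```text
clock: 16.25
tcp_pos: [0.4077, 0.1974, 0.037]
eef_rot: [3.14, -0.001, 1.572]
wrist_force: [-1.1, -0.4, 9.1]
gripper_width: 0.773
```

>>> apply_moves([
  [[0,0,0,0,0,0],[0,0,0,0,0,0],[0,0,-0.02,0,0,0],[0,0,-0.06,0,0,0],[0,0,-0.1,0,0,0]],
])

```text
clock: 16.75
tcp_pos: [0.4069, 0.1969, 0.0867]
eef_rot: [-3.141, 0.001, 1.571]
wrist_force: [0.3, 0.2, -3.5]
gripper_width: 0.768
```

```bash
python3 - <<'E'
from m import *
c=arm.camera_params("wrist");p,d=arm.grab_frame("wrist")
h=cv2.cvtColor(p,cv2.COLOR_RGB2HSV); m=cv2.inRange(h,(10,60,120),(35,255,255))
for q in cv2.findContours(m,0,1)[0]:
    if cv2.contourArea(q)>800:
        g=onplane(c,q[:,0].astype(float),.006); print(cv2.boundingRect(q),circ(g[:,:2]).round(4))
meas(dict(can=(.409,.197)),(110,130))
E
```

```text
(572, 299, 68, 121) [0.6078 0.1215 0.0319]
wrist can 110 6424 [0.4085 0.1989 0.0311]
wrist can 130 10465 [0.4084 0.198  0.0308]
16.85 [0.4084 0.1976 0.0879] [-0.54  0.75 -0.01  2.2   0.05  0.19 -0.61] 0.767541519447859
```

>>> apply_moves([
  [[-0.02,0.04,0,0,0,0],[-0.04,0.11,0,0,0,0],[-0.07,0.19,0,0,0,0],[-0.1,0.27,0,0,0,0],[-0.125,0.34,0,0,0,0]],
])

```text
clock: 17.35
tcp_pos: [0.5788, 0.133, 0.085]
eef_rot: [-3.141, 0.001, 1.57]
wrist_force: [0.9, 0.6, -3.9]
gripper_width: 0.77
```

>>> apply_moves([
  [[-0.025,0.06,0,0,0,0],[-0.035,0.085,0,0,0,0],[-0.035,0.096,0,0,0,0],[-0.035,0.096,0,0,0,0],[-0.035,0.096,0,0,0,0]],
])

```text
clock: 17.85
tcp_pos: [0.6235, 0.1184, 0.0851]
eef_rot: [-3.139, -0.0, 1.573]
wrist_force: [-0.5, 0.5, -2.3]
gripper_width: 0.773
```

>>> apply_moves([
  [[0,0,0.02,0,0,0],[0,0,0.045,0,0,0],[0,0,0.065,0,0,0],[0,0,0.078,0,0,0],[0,0,0.084,0,0,0]],
])

```text
clock: 18.35
tcp_pos: [0.6242, 0.1171, 0.0431]
eef_rot: [-3.139, 0.001, 1.571]
wrist_force: [-7.1, -1.4, 15.7]
gripper_width: 0.773
```

>>> apply_moves([
  [[0,0,0.002,0,0,0],[0,0,0.003,0,0,0],[0,0,0.003,0,0,0]],
])

```text
clock: 18.65
tcp_pos: [0.6242, 0.1171, 0.0432]
eef_rot: [-3.14, 0.0, 1.571]
wrist_force: [-5.0, 0.0, 6.0]
gripper_width: 0.767
```

>>> apply_moves([
  [[0,0,0,0,0,0],[0,0,0,0,0,0],[0,0,0,0,0,0],[0,0,0,0,0,0],[0,0,0,0,0,0]],
], claw=-1)

```text
clock: 19.15
tcp_pos: [0.6255, 0.1172, 0.0423]
eef_rot: [3.141, -0.0, 1.571]
wrist_force: [0.3, 0.6, 0.1]
gripper_width: 0.998
```

>>> apply_moves([
  [[0,0,-0.04,0,0,0],[0,0,-0.12,0,0,0],[0,0,-0.2,0,0,0],[0,0,-0.28,0,0,0],[0,0,-0.32,0,0,0]],
])

```text
clock: 19.65
tcp_pos: [0.6272, 0.1176, 0.2062]
eef_rot: [3.136, -0.001, 1.571]
wrist_force: [0.1, 0.2, -0.6]
gripper_width: 0.998
```

>>> apply_moves([
  [[0,0,0,0,0,0],[0,0,0,0,0,0],[0,0,0,0,0,0]],
])

```text
clock: 19.95
tcp_pos: [0.6243, 0.1169, 0.2008]
eef_rot: [-3.139, 0.001, 1.571]
wrist_force: [0.1, -1.3, -0.5]
gripper_width: 1.0
```

```bash
cat >can.py <<'E'
from m import *
c=arm.camera_params("wrist")
def masks(p):
    return cv2.inRange(cv2.cvtColor(p,cv2.COLOR_RGB2HSV),(8,70,110),(35,255,255))
E
python3 - <<'E'
from can import *
p,d=arm.grab_frame("wrist")
for q in cv2.findContours(masks(p),0,1)[0]:
    if cv2.contourArea(q)>800:
        g=onplane(c,q[:,0].astype(float),.006); print(cv2.boundingRect(q),circ(g[:,:2]).round(4))
meas(dict(can=(.626,.117)),(30,50,86),tag=4)
meas(dict(can=(.626,.117)),(30,50,86),("scene","top"))
E
```

```text
(280, 379, 87, 42) [ 0.6253 -0.0872  0.0381]
(273, 160, 99, 67) [0.624  0.1172 0.0436]
wrist can 30 432 [0.625  0.1181 0.0305]
wrist can 50 533 [0.6249 0.1181 0.0304]
wrist can 86 1787 [0.6249 0.1168 0.0305]
20.05 [0.6244 0.117  0.2007] [-0.2   0.74 -0.11  1.56  0.1   0.85 -0.34] 1.001015932130423
scene can 30 88 [0.627  0.115  0.0322]
scene can 50 147 [0.6285 0.116  0.0311]
scene can 86 162 [0.6284 0.1158 0.031 ]
20.15 [0.6248 0.1171 0.2011] [-0.2   0.74 -0.11  1.56  0.1   0.85 -0.34] 1.0003456720214565
```

View pics/wrist4.png

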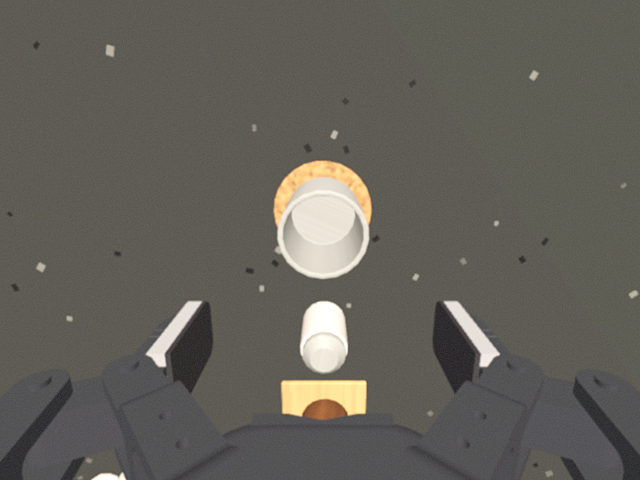

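The canister stands upright at (323,233), within about 1 mm of the cork centre, with the shaker at (324,338) in line. The lid is next.

>>> apply_moves([
  [[-0.06,-0.02,0,0,0,0],[-0.15,-0.05,0,0,0,0],[-0.24,-0.085,0,0,0,0],[-0.33,-0.12,0,0,0,0],[-0.42,-0.15,0,0,0,0]],
])

```text
clock: 20.65
tcp_pos: [0.5492, -0.0944, 0.2018]
eef_rot: [-3.141, 0.0, 1.571]
wrist_force: [0.9, -0.4, -0.3]
gripper_width: 0.997
```

>>> apply_moves([
  [[-0.09,-0.03,0,0,0,0],[-0.18,-0.06,0,0,0,0],[-0.27,-0.095,0,0,0,0],[-0.36,-0.13,0,0,0,0],[-0.44,-0.155,0,0,0,0]],
])

```text
clock: 21.15
tcp_pos: [0.4711, -0.3154, 0.2018]
eef_rot: [-3.14, 0.0, 1.569]
wrist_force: [1.6, 0.6, 0.6]
gripper_width: 1.005
```

>>> apply_moves([
  [[-0.05,-0.018,0,0,0,0],[-0.08,-0.029,0,0,0,0],[-0.08,-0.029,0,0,0,0],[-0.08,-0.029,0,0,0,0],[-0.08,-0.029,0,0,0,0]],
])

```text
clock: 21.65
tcp_pos: [0.4599, -0.3503, 0.2022]
eef_rot: [3.141, -0.002, 1.575]
wrist_force: [-0.3, 0.8, 1.2]
gripper_width: 1.001
```

```bash
python3 - <<'E'
from can import *
p,d=arm.grab_frame("wrist");P=cloud(c,d)
for q in cv2.findContours(masks(p),0,1)[0]:
    if cv2.contourArea(q)>800:
        g=onplane(c,q[:,0].astype(float),.014); print(cv2.boundingRect(q),circ(g[:,:2]).round(4))
Q=P.reshape(-1,3);Q=Q[np.hypot(Q[:,0]-.458,Q[:,1]+.353)<.06]
for a in(.016,.04):
    S=Q[abs(Q[:,2]-a)<.003]; print(a,len(S),S.mean(0),cv2.minEnclosingCircle(np.float32(S[:,:2])))
meas(dict(lid=(.458,-.353)),(25,30),tag=5)
E
```

```text
(197, 367, 42, 63) [ 0.3968 -0.562   0.0529]
(279, 361, 72, 60) [ 0.4538 -0.5473  0.0297]
(191, 350, 170, 64) [ 0.4068 -0.5908  0.0947]
(161, 201, 53, 52) [ 0.3368 -0.3643  0.0238]
(279, 179, 75, 74) [ 0.4553 -0.3539  0.0337]
(124, 11, 62, 67) [ 0.3265 -0.2147  0.0235]
0.016 3568 [ 0.45550606 -0.35141247  0.01697652] ((0.4555107355117798, -0.35349729657173157), 0.03404438495635986)
0.04 583 [ 0.45550813 -0.3526576   0.04064905] ((0.4551849365234375, -0.3531430661678314), 0.011915918439626694)
wrist lid 25 70 [ 0.455  -0.3626  0.0204]
wrist lid 30 67 [ 60.7751 494.9164 498.9194]
21.75 [ 0.4597 -0.3508  0.2023] [ 0.68  0.66 -0.19  1.74  0.17  0.75  0.42] 1.0008778642239766
```

View pics/wrist5.png

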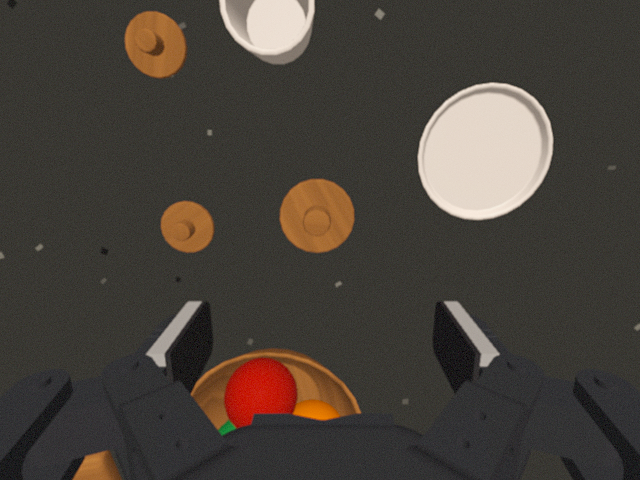

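Lid A is at (317,215), disc radius 34 mm, so it is the right one, and the small lids are clear of the fingers. The saucer is at (485,150) and the cup at the top edge.

>>> apply_moves([
  [[-0.002,-0.005,0.06,0,0,0],[-0.002,-0.005,0.14,0,0,0],[-0.002,-0.005,0.22,0,0,0],[-0.002,-0.005,0.28,0,0,0],[-0.002,-0.005,0.32,0,0,0]],
])

```text
clock: 22.25
tcp_pos: [0.4558, -0.3519, 0.04]
eef_rot: [-3.14, -0.002, 1.573]
wrist_force: [-0.3, 0.4, 1.0]
gripper_width: 0.999
```

>>> apply_moves([
  [[0,0,0.02,0,0,0],[0,0,0.04,0,0,0],[0,0,0.046,0,0,0],[0,0,0.046,0,0,0],[0,0,0.046,0,0,0]],
])

```text
clock: 22.75
tcp_pos: [0.4566, -0.3542, 0.0201]
eef_rot: [3.14, 0.001, 1.571]
wrist_force: [0.1, -0.3, 0.4]
gripper_width: 1.005
```

>>> apply_moves([
  [[0,0,0,0,0,0],[0,0,0,0,0,0],[0,0,0,0,0,0]],
])

```text
clock: 23.05
tcp_pos: [0.4562, -0.354, 0.0196]
eef_rot: [3.141, 0.0, 1.571]
wrist_force: [0.2, 0.3, 0.3]
gripper_width: 0.999
```

>>> apply_moves([
  [[0,0,0,0,0,0],[0,0,0,0,0,0],[0,0,0,0,0,0],[0,0,0,0,0,0],[0,0,0,0,0,0]],
], claw=1, force=35)

```text
clock: 23.55
tcp_pos: [0.4561, -0.3539, 0.0194]
eef_rot: [3.141, 0.0, 1.571]
wrist_force: [0.6, 0.8, 1.5]
gripper_width: 0.266
```

>>> apply_moves([
  [[0,0,0,0,0,0],[0,0,0,0,0,0],[0,0,0,0,0,0],[0,0,0,0,0,0],[0,0,0,0,0,0]],
])

```text
clock: 24.05
tcp_pos: [0.4561, -0.3539, 0.0194]
eef_rot: [3.141, 0.0, 1.571]
wrist_force: [-0.5, -0.4, 3.4]
gripper_width: 0.26
```

>>> apply_moves([
  [[0,0,-0.02,0,0,0],[0,0,-0.06,0,0,0],[0,0,-0.12,0,0,0],[0,0,-0.18,0,0,0],[0,0,-0.24,0,0,0]],
])

```text
clock: 24.55
tcp_pos: [0.4558, -0.3537, 0.1407]
eef_rot: [-3.141, -0.0, 1.571]
wrist_force: [0.6, 0.6, -1.4]
gripper_width: 0.267
```

>>> apply_moves([
  [[0,0,-0.06,0,0,0],[0,0,-0.1,0,0,0],[0,0,-0.1,0,0,0],[0,0,-0.1,0,0,0]],
])

```text
clock: 24.95
tcp_pos: [0.4558, -0.3537, 0.1893]
eef_rot: [-3.142, 0.0, 1.571]
wrist_force: [-1.0, 0.0, -0.3]
gripper_width: 0.266
```

```bash
python3 - <<'E'
from m import *
meas({},(),tag=6)
meas({},(),("scene",),tag=6)
i=cv2.imread("pics/scene6.png")[80:330,150:450]; j=cv2.imread("pics/wrist6.png")
cv2.imwrite("pics/c6.png",np.hstack([cv2.resize(i,(450,375)),cv2.resize(j,(350,262))[[*range(262)]+[0]*113]]))
E
```

```text
25.0 [ 0.4553 -0.3535  0.1885] [ 0.69  0.68 -0.19  1.76  0.18  0.72  0.41] 0.26727657217838424
25.05 [ 0.4551 -0.3533  0.1881] [ 0.69  0.68 -0.19  1.76  0.18  0.72  0.41] 0.26231384366240923
```

View pics/c6.png

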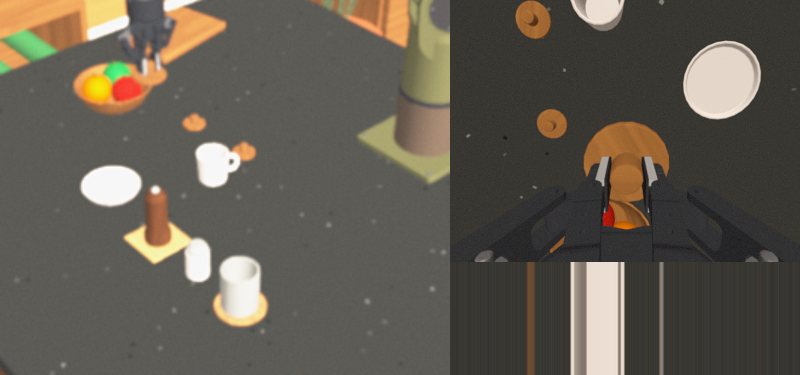

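The lid is held level and everything placed so far stands. I carry it to the canister.

>>> apply_moves([
  [[0.04,0.015,0,0,0,0],[0.12,0.044,0,0,0,0],[0.2,0.072,0,0,0,0],[0.28,0.101,0,0,0,0],[0.36,0.13,0,0,0,0]],
])

```text
clock: 25.55
tcp_pos: [0.5205, -0.172, 0.1879]
eef_rot: [-3.139, -0.001, 1.571]
wrist_force: [0.8, -0.8, -1.3]
gripper_width: 0.264
```

>>> apply_moves([
  [[0.08,0.03,0,0,0,0],[0.16,0.058,0,0,0,0],[0.24,0.087,0,0,0,0],[0.32,0.115,0,0,0,0],[0.4,0.144,0,0,0,0]],
])

```text
clock: 26.05
tcp_pos: [0.5923, 0.0279, 0.1878]
eef_rot: [-3.139, 0.0, 1.571]
wrist_force: [0.4, 0.8, -0.7]
gripper_width: 0.265
```

>>> apply_moves([
  [[0.08,0.03,0,0,0,0],[0.14,0.05,0,0,0,0],[0.182,0.066,0,0,0,0],[0.182,0.066,0,0,0,0],[0.182,0.066,0,0,0,0]],
])

```text
clock: 26.55
tcp_pos: [0.6249, 0.1168, 0.1878]
eef_rot: [-3.139, 0.001, 1.572]
wrist_force: [0.2, -0.2, -0.7]
gripper_width: 0.264
```

>>> apply_moves([
  [[0,0,0,0,0,0],[0,0,0,0,0,0],[0,0,0.02,0,0,0],[0,0,0.06,0,0,0],[0,0,0.09,0,0,0]],
])

```text
clock: 27.05
tcp_pos: [0.6253, 0.1164, 0.143]
eef_rot: [-3.141, 0.0, 1.57]
wrist_force: [0.4, -0.3, -0.6]
gripper_width: 0.266
```

>>> apply_moves([
  [[0,0,0,0,0,0],[0,0,0,0,0,0],[0,0,0,0,0,0],[0,0,0,0,0,0]],
])

```text
clock: 27.45
tcp_pos: [0.6265, 0.1173, 0.1452]
eef_rot: [3.14, -0.0, 1.571]
wrist_force: [-0.1, -0.2, -0.7]
gripper_width: 0.269
```

```bash
python3 - <<'E'
from can import *
p,d=arm.grab_frame("wrist");P=cloud(c,d).reshape(-1,3);cv2.imwrite("pics/w7.png",p[...,::-1])
Q=P[np.hypot(P[:,0]-.6252,P[:,1]-.1172)<.06]
for a in(.04,.06,.07,.14,.142): 
    S=Q[abs(Q[:,2]-a)<.005]
    if len(S)>10: print(a,len(S),circ(S[:,:2]).round(4),cv2.minEnclosingCircle(np.float32(S[:,:2])))
meas(dict(can=(.626,.117),lid=(.626,.117)),(30,50,70,135),("scene",))
E
```

```text
0.04 160 [0.6251 0.1177 0.0312] ((0.6246964931488037, 0.12540623545646667), 0.029446734115481377)
0.06 204 [0.625  0.1167 0.0321] ((0.6250377893447876, 0.12739694118499756), 0.028894387185573578)
0.07 239 [0.6249 0.1163 0.0325] ((0.6252139210700989, 0.13143378496170044), 0.028351616114377975)
0.14 9569 [0.627  0.1154 0.0279] ((0.6270144581794739, 0.11769398301839828), 0.03411746770143509)
0.142 9623 [0.627  0.1153 0.0279] ((0.6270144581794739, 0.11769398301839828), 0.03411746770143509)
scene can 30 101 [0.6277 0.115  0.032 ]
scene can 50 144 [0.628  0.1159 0.0311]
scene can 70 168 [0.6283 0.1161 0.0307]
scene can 135 128 [0.6334 0.1164 0.0268]
scene lid 30 101 [0.6277 0.115  0.032 ]
scene lid 50 144 [0.628  0.1159 0.0311]
scene lid 70 168 [0.6283 0.1161 0.0307]
scene lid 135 128 [0.6334 0.1164 0.0268]
27.55 [0.6263 0.1173 0.145 ] [-0.21  0.81 -0.09  1.61  0.1   0.73 -0.35] 0.2645561205386132
```

View pics/w7.png

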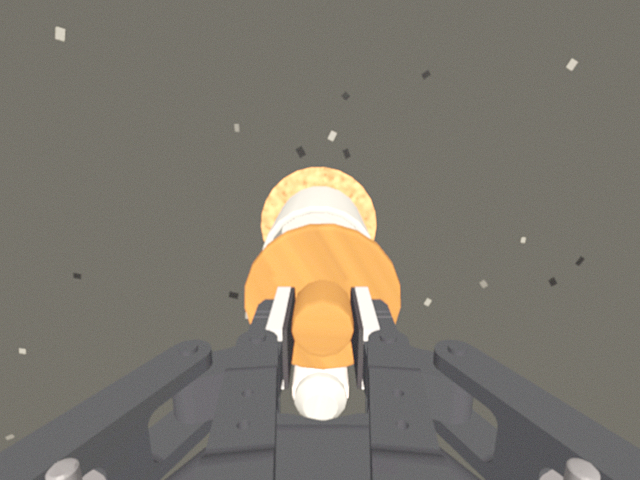

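The lid is held level over the canister, about 2 mm off in x. I lower it with that correction.

>>> apply_moves([
  [[0,-0.003,0.02,0,0,0],[0,-0.003,0.045,0,0,0],[0,-0.003,0.065,0,0,0],[0,-0.003,0.08,0,0,0],[0,-0.003,0.088,0,0,0]],
])

```text
clock: 28.05
tcp_pos: [0.6237, 0.1171, 0.0988]
eef_rot: [-3.14, 0.0, 1.571]
wrist_force: [-0.3, 1.3, -1.6]
gripper_width: 0.268
```

>>> apply_moves([
  [[0,0,0.003,0,0,0],[0,0,0.006,0,0,0],[0,0,0.008,0,0,0],[0,0,0.008,0,0,0]],
])

```text
clock: 28.45
tcp_pos: [0.6246, 0.1173, 0.0974]
eef_rot: [3.141, -0.0, 1.571]
wrist_force: [-1.3, -0.6, 3.7]
gripper_width: 0.264
```

>>> apply_moves([
  [[0,0,0,0,0,0],[0,0,0,0,0,0],[0,0,0,0,0,0],[0,0,0,0,0,0],[0,0,0,0,0,0]],
], claw=-1)

```text
clock: 28.95
tcp_pos: [0.6244, 0.1172, 0.0962]
eef_rot: [-3.142, -0.0, 1.571]
wrist_force: [0.1, -0.1, 0.1]
gripper_width: 1.001
```

>>> apply_moves([
  [[0,0,-0.03,0,0,0],[0,0,-0.09,0,0,0],[0,0,-0.16,0,0,0],[0,0,-0.21,0,0,0],[0,0,-0.24,0,0,0]],
])

```text
clock: 29.45
tcp_pos: [0.6257, 0.1175, 0.2201]
eef_rot: [3.137, -0.001, 1.571]
wrist_force: [-0.6, -0.9, -0.4]
gripper_width: 0.997
```

>>> apply_moves([
  [[-0.05,-0.03,0,0,0,0],[-0.12,-0.075,0,0,0,0],[-0.2,-0.125,0,0,0,0],[-0.28,-0.175,0,0,0,0],[-0.36,-0.225,0,0,0,0]],
])

```text
clock: 29.95
tcp_pos: [0.5112, -0.0643, 0.2175]
eef_rot: [3.14, 0.0, 1.571]
wrist_force: [0.6, -1.7, -0.3]
gripper_width: 1.0
```

>>> apply_moves([
  [[-0.08,-0.05,0,0,0,0],[-0.16,-0.1,0,0,0,0],[-0.23,-0.15,0,0,0,0],[-0.269,-0.176,0,0,0,0],[-0.269,-0.176,0,0,0,0]],
])

```text
clock: 30.45
tcp_pos: [0.4214, -0.2013, 0.2172]
eef_rot: [-3.141, 0.002, 1.564]
wrist_force: [0.8, 0.7, -0.3]
gripper_width: 1.001
```

>>> apply_moves([
  [[0,0,0,0,0,0],[0,0,0,0,0,0],[0,0,0,0,0,0]],
])

```text
clock: 30.75
tcp_pos: [0.425, -0.1961, 0.2165]
eef_rot: [3.141, -0.0, 1.574]
wrist_force: [0.6, 1.2, 0.1]
gripper_width: 0.999
```

```bash
python3 - <<'E'
from can import *
p,d=arm.grab_frame("wrist");P=cloud(c,d).reshape(-1,3);cv2.imwrite("pics/w8.png",p[...,::-1])
Q=P[np.hypot(P[:,0]-.4245,P[:,1]+.1974)<.06]
for a in(.02,.04,.05,.06): 
    S=Q[abs(Q[:,2]-a)<.004]
    if len(S)>10: print(a,len(S),circ(S[:,:2]).round(4),cv2.minEnclosingCircle(np.float32(S[:,:2])))
S=Q[(Q[:,2]>.012)]; r=np.hypot(S[:,0]-.425,S[:,1]+.197); H=S[(r>.036)]; print("handle",len(H),H.mean(0).round(4),H[:,:2].min(0),H[:,:2].max(0))
S=P[abs(P[:,2]-.012)<.003]; S=S[np.hypot(S[:,0]-.602,S[:,1]+.299)<.075]; print("saucer",len(S),circ(S[:,:2]), cv2.minEnclosingCircle(np.float32(S[:,:2])))
meas(dict(can=(.626,.117)),(90,),("scene","top"),tag=8)
z=np.load("top8.npz");P=cloud(arm.camera_params("top"),z["d"]).reshape(-1,3)
Q=P[(np.hypot(P[:,0]-.6252,P[:,1]-.1172)<.045)&(P[:,2]>.05)]
for a in (.094,.118):
    S=Q[abs(Q[:,2]-a)<.007];print("lid",a,len(S),np.median(S,0).round(4),cv2.minEnclosingCircle(np.float32(S[:,:2])))
E
```

```text
0.02 330 [ 0.4203 -0.1928  0.0292] ((0.41314059495925903, -0.19293959438800812), 0.03614034503698349)
0.04 304 [ 0.4221 -0.1951  0.0283] ((0.4111114740371704, -0.1917758584022522), 0.04006899148225784)
0.05 507 [ 0.4198 -0.1922  0.0318] ((0.4134563207626343, -0.19217616319656372), 0.03822679445147514)
0.06 1206 [ 0.4227 -0.197   0.0294] ((0.4225475788116455, -0.19757051765918732), 0.03193628042936325)
handle 25133 [ 0.422  -0.1888  0.2735] [ 0.36450682 -0.20888579] [ 0.48447573 -0.17122913]
saucer 1377 [ 0.59995596 -0.29852655  0.05430443] ((0.6005359888076782, -0.29909437894821167), 0.05800958350300789)
scene can 90 317 [0.6286 0.1175 0.0268]
top can 90 388 [0.6268 0.1163 0.026 ]
30.9 [ 0.4245 -0.1966  0.2163] [ 0.44  0.51 -0.16  2.04  0.14  0.59  0.19] 1.0006559471452283
lid 0.094 483 [0.6246 0.1152 0.0939] ((0.6267496943473816, 0.11736579984426498), 0.034775510430336)
lid 0.118 73 [0.6259 0.1174 0.1179] ((0.6268405318260193, 0.11716949194669724), 0.01174116600304842)
```

View pics/w8.png

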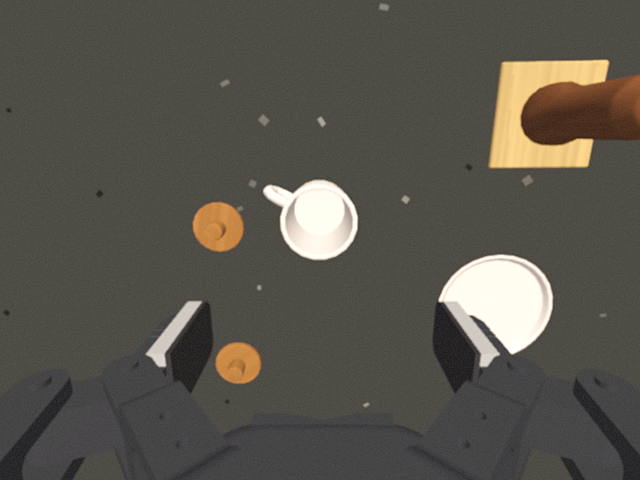

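The lid is seated, with its disc and knob within 2 mm of the canister axis and the knob top at about 118 mm. In the wrist view the cup's rim is at (319,219), its handle points to (268,190), and the small lid at (218,226) will be clear of the fingers. I turn the jaws across the handle.

>>> apply_moves([
  [[0,-0.002,0,0,0,-0.04],[0,-0.002,0,0,0,-0.08],[0,-0.002,0,0,0,-0.12],[0,-0.002,0,0,0,-0.16],[0,-0.002,0,0,0,-0.2]],
])

```text
clock: 31.4
tcp_pos: [0.4232, -0.197, 0.2162]
eef_rot: [3.142, -0.0, 2.205]
wrist_force: [-0.5, 0.1, -0.3]
gripper_width: 1.003
```

>>> apply_moves([
  [[0,0,0,0,0,-0.04],[0,0,0,0,0,-0.08],[0,0,0,0,0,-0.12],[0,0,0,0,0,-0.142],[0,0,0,0,0,-0.142]],
])

```text
clock: 31.9
tcp_pos: [0.4231, -0.1971, 0.2161]
eef_rot: [3.141, -0.0, 2.646]
wrist_force: [0.4, -0.4, 0.4]
gripper_width: 0.998
```

>>> apply_moves([
  [[0,0,0,0,0,0],[0,0,0,0,0,0],[0,0,0,0,0,0],[0,0,0,0,0,0]],
])

```text
clock: 32.3
tcp_pos: [0.423, -0.1973, 0.2163]
eef_rot: [-3.142, 0.0, 2.645]
wrist_force: [0.4, 0.1, -0.1]
gripper_width: 1.002
```

```bash
python3 - <<'E'
from can import *
p,d=arm.grab_frame("wrist");P=cloud(c,d).reshape(-1,3);cv2.imwrite("pics/w9.png",p[...,::-1])
Q=P[np.hypot(P[:,0]-.4245,P[:,1]+.1974)<.06]
S=Q[abs(Q[:,2]-.06)<.004];x,y=cv2.minEnclosingCircle(np.float32(S[:,:2]))[0];print(x,y)
S=Q[(Q[:,2]>.012)&(Q[:,2]<.058)];r=np.hypot(S[:,0]-x,S[:,1]-y);H=S[r>.042];print("handle deg",len(H),np.degrees(np.arctan2(np.median(H[:,1])-y,np.median(H[:,0])-x)))
meas({},())
E
```

```text
0.42236489057540894 -0.19753140211105347
handle deg 139 152.93439766757788
32.4 [ 0.423  -0.1973  0.2163] [ 0.65  0.54 -0.48  2.04  0.4   0.66  0.98] 0.998967047731611
```

View pics/w9.png

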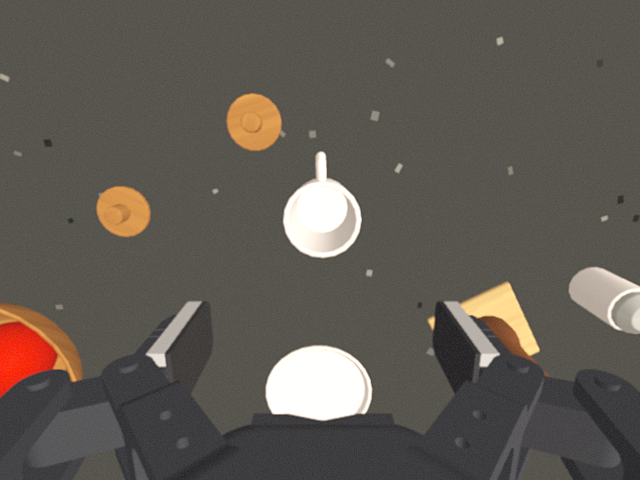

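The cup is centred at (322,218) with its handle straight up at (320,160), so the jaws lie across its own x. I descend and grasp.

>>> apply_moves([
  [[0,0,0.06,0,0,0],[0,0,0.14,0,0,0],[0,0,0.22,0,0,0],[0,0,0.29,0,0,0],[0,0,0.34,0,0,0]],
])

```text
clock: 32.9
tcp_pos: [0.4226, -0.1971, 0.0444]
eef_rot: [-3.141, -0.001, 2.646]
wrist_force: [0.1, -0.3, -0.8]
gripper_width: 0.997
```

>>> apply_moves([
  [[0,0,0.03,0,0,0],[0,0,0.052,0,0,0],[0,0,0.052,0,0,0],[0,0,0.052,0,0,0]],
])

```text
clock: 33.3
tcp_pos: [0.4232, -0.1973, 0.0203]
eef_rot: [3.142, -0.0, 2.646]
wrist_force: [-0.5, -0.7, -0.8]
gripper_width: 1.003
```

>>> apply_moves([
  [[0,0,0,0,0,0],[0,0,0,0,0,0],[0,0,0,0,0,0],[0,0,0,0,0,0],[0,0,0,0,0,0]],
], claw=1, force=40)

```text
clock: 33.8
tcp_pos: [0.4235, -0.1976, 0.0213]
eef_rot: [3.141, 0.002, 2.645]
wrist_force: [-0.3, 0.8, 6.1]
gripper_width: 0.721
```

>>> apply_moves([
  [[0,0,0,0,0,0],[0,0,0,0,0,0],[0,0,-0.02,0,0,0],[0,0,-0.06,0,0,0],[0,0,-0.1,0,0,0]],
])

```text
clock: 34.3
tcp_pos: [0.4227, -0.1974, 0.0711]
eef_rot: [-3.141, -0.0, 2.646]
wrist_force: [0.1, 0.5, -0.8]
gripper_width: 0.718
```

>>> apply_moves([
  [[0,0,0,0,0,0],[0,0,0,0,0,0],[0,0,0,0,0,0]],
])

```text
clock: 34.6
tcp_pos: [0.4226, -0.1974, 0.0698]
eef_rot: [-3.141, -0.001, 2.645]
wrist_force: [-0.2, -0.8, -2.2]
gripper_width: 0.714
```

```bash
python3 - <<'E'
from can import *
p,d=arm.grab_frame("wrist");P=cloud(c,d).reshape(-1,3);cv2.imwrite("pics/w10.png",p[...,::-1])
Q=P[np.hypot(P[:,0]-.4245,P[:,1]+.1974)<.06]
for a in (.108,.112,.116):
    S=Q[abs(Q[:,2]-a)<.003];print(a,len(S),cv2.minEnclosingCircle(np.float32(S[:,:2])))
S=P[abs(P[:,2]-.012)<.003]; S=S[np.hypot(S[:,0]-.602,S[:,1]+.299)<.075]
if len(S)>50: print("saucer",len(S),circ(S[:,:2]), cv2.minEnclosingCircle(np.float32(S[:,:2])))
meas({},())
E
```

```text
0.108 7188 ((0.4174121022224426, -0.19452917575836182), 0.04441050440073013)
0.112 5132 ((0.4135041832923889, -0.19149565696716309), 0.04005001112818718)
0.116 1113 ((0.4173543453216553, -0.1943877637386322), 0.05168309435248375)
34.7 [ 0.4225 -0.1972  0.0696] [ 0.47  0.8  -0.22  2.16  0.66  0.25  0.75] 0.7183543431164395
```

View pics/w10.png

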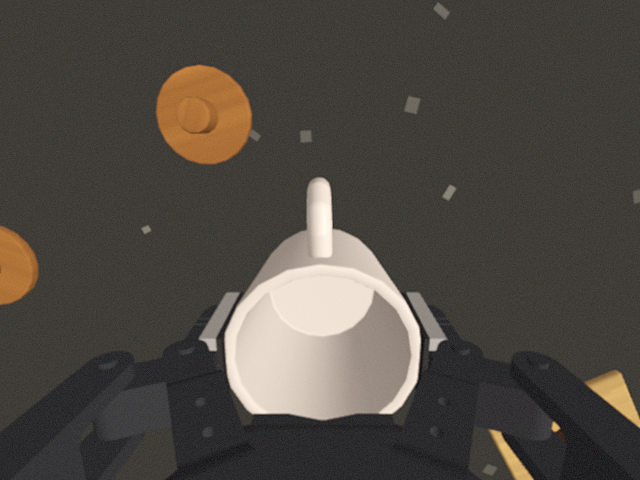

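The cup is held level with its handle at (319,200) clear of the fingers. I carry it to the saucer at about (0.6015, -0.299).

>>> apply_moves([
  [[-0.04,-0.001,0,0,0,0],[-0.11,-0.002,0,0,0,0],[-0.19,-0.004,0,0,0,0],[-0.27,-0.006,0,0,0,0],[-0.34,-0.008,0,0,0,0]],
])

```text
clock: 35.2
tcp_pos: [0.5716, -0.2828, 0.0694]
eef_rot: [3.141, -0.001, 2.645]
wrist_force: [1.4, -0.5, -1.8]
gripper_width: 0.722
```

>>> apply_moves([
  [[-0.05,0,0,0,0,0],[-0.071,0,0,0,0,0],[-0.071,0,0,0,0,0],[-0.071,0,0,0,0,0],[-0.071,0,0,0,0,0]],
])

```text
clock: 35.7
tcp_pos: [0.6005, -0.2979, 0.0696]
eef_rot: [-3.141, -0.002, 2.647]
wrist_force: [0.2, -0.4, -1.6]
gripper_width: 0.721
```

```bash
python3 - <<'E'
from can import *
p,d=arm.grab_frame("top");np.savez("top11.npz",p=p,d=d)
c=arm.camera_params("wrist")
p,d=arm.grab_frame("wrist");P=cloud(c,d).reshape(-1,3);cv2.imwrite("pics/w11.png",p[...,::-1])
S=P[abs(P[:,2]-.0115)<.002]; S=S[np.hypot(S[:,0]-.602,S[:,1]+.299)<.075]
S=S[np.hypot(S[:,0]-.6015,S[:,1]+.299)>.05]
print("saucer",len(S),circ(S[:,:2]))
meas({},())
E
```

```text
saucer 3366 [ 0.60019558 -0.29817387  0.05422696]
35.85 [ 0.6012 -0.2983  0.0703] [ 0.61  0.98 -0.44  1.52  0.53  0.77  1.03] 0.7177554190406756
```

View pics/w11.png

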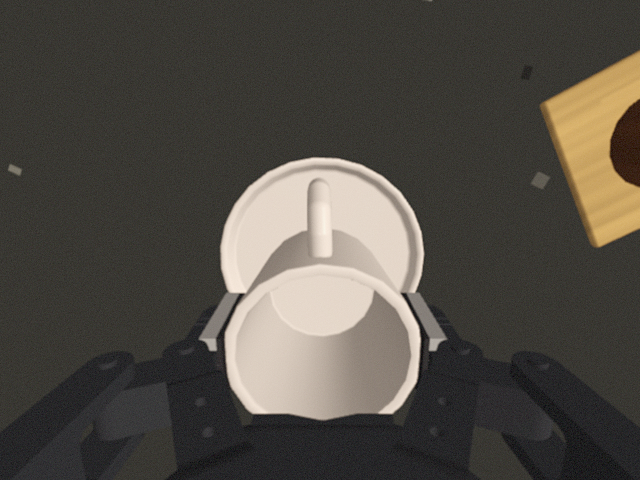

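The cup at (322,340) sits over the saucer, which is centred near (321,260), and the two agree within about 2 mm. I lower it.

>>> apply_moves([
  [[0,0,0.02,0,0,0],[0,0,0.045,0,0,0],[0,0,0.065,0,0,0],[0,0,0.075,0,0,0],[0,0,0.08,0,0,0]],
])

```text
clock: 36.35
tcp_pos: [0.6012, -0.2984, 0.029]
eef_rot: [-3.141, -0.002, 2.646]
wrist_force: [-0.2, -0.4, -2.3]
gripper_width: 0.716
```

>>> apply_moves([
  [[0,0,0.003,0,0,0],[0,0,0.005,0,0,0],[0,0,0.006,0,0,0],[0,0,0.006,0,0,0]],
])

```text
clock: 36.75
tcp_pos: [0.602, -0.2987, 0.0275]
eef_rot: [3.141, 0.0, 2.646]
wrist_force: [0.6, -0.5, -1.2]
gripper_width: 0.72
```

>>> apply_moves([
  [[0,0,0.002,0,0,0],[0,0,0.003,0,0,0],[0,0,0.003,0,0,0]],
])

```text
clock: 37.05
tcp_pos: [0.6022, -0.2989, 0.0274]
eef_rot: [-3.141, 0.001, 2.645]
wrist_force: [-2.7, -0.0, 8.1]
gripper_width: 0.711
```

>>> apply_moves([
  [[0,0,0,0,0,0],[0,0,0,0,0,0],[0,0,0,0,0,0],[0,0,0,0,0,0],[0,0,0,0,0,0]],
], claw=-1)

```text
clock: 37.55
tcp_pos: [0.6018, -0.2986, 0.0256]
eef_rot: [3.142, -0.0, 2.646]
wrist_force: [0.1, -0.2, -0.6]
gripper_width: 1.001
```

>>> apply_moves([
  [[0,0,-0.03,0,0,0],[0,0,-0.1,0,0,0],[0,0,-0.2,0,0,0],[0,0,-0.3,0,0,0],[0,0,-0.4,0,0,0]],
])

```text
clock: 38.05
tcp_pos: [0.6016, -0.2985, 0.229]
eef_rot: [3.141, 0.001, 2.646]
wrist_force: [0.2, -0.6, -0.1]
gripper_width: 0.998
```

>>> apply_moves([
  [[0.1,0,0,0,0,0],[0.2,0,0,0,0,0],[0.3,0,0,0,0,0],[0.3,0,0,0,0,0],[0.3,0,0,0,0,0]],
])

```text
clock: 38.55
tcp_pos: [0.4689, -0.227, 0.2269]
eef_rot: [-3.141, 0.001, 2.647]
wrist_force: [0.6, -1.2, 0.3]
gripper_width: 0.999
```

```bash
python3 - <<'E'
from m import *
meas(dict(mill=(.627,-.113),sh=(.627,.002),can=(.626,.117),cup=(.601,-.298)),(15,30,50,66,90,118),("scene","top"),tag=12)
z=np.load("top12.npz");P=cloud(arm.camera_params("top"),z["d"]).reshape(-1,3)
for k,x,y,r,lo in(("cup",.601,-.298,.045,.055),("mill",.627,-.113,.04,.11),("shaker",.627,.002,.04,.06),("lid",.626,.117,.045,.11),("bottle",.428,.561,.05,.29),("bowl",.4188,-.554,.05,.08)):
    Q=P[(np.hypot(P[:,0]-x,P[:,1]-y)<r)&(P[:,2]>lo)&(P[:,2]<.32)]
    if len(Q): print(k,len(Q),np.median(Q,0).round(4),np.round(cv2.minEnclosingCircle(np.float32(Q[:,:2]))[0],4),"zmax",Q[:,2].max().round(4))
i=cv2.imread("pics/top12.png")[150:330,160:620];j=cv2.imread("pics/scene12.png")[110:350,140:460]
cv2.imwrite("pics/c12.png",np.vstack([cv2.resize(i,(690,270)),cv2.resize(j,(440,330))[:, list(range(440))+[0]*250]]))
E
```

```text
scene mill 15 100 [ 0.6202 -0.1198  0.0365]
scene mill 30 83 [ 0.6301 -0.112   0.0231]
scene mill 50 45 [ 0.6295 -0.1138  0.0197]
scene mill 66 44 [ 0.6294 -0.1122  0.0192]
scene mill 90 51 [ 0.6294 -0.1125  0.0193]
scene mill 118 74 [ 0.6301 -0.1114  0.0117]
scene sh 15 57 [0.628  0.002  0.0206]
scene sh 30 54 [0.6283 0.0028 0.02  ]
scene sh 50 55 [0.6278 0.0017 0.0204]
scene sh 66 102 [0.6311 0.0057 0.0128]
scene can 15 113 [0.6253 0.1126 0.0356]
scene can 30 88 [0.6271 0.114  0.0327]
scene can 50 88 [0.6268 0.115  0.0321]
scene can 66 98 [0.6272 0.1142 0.0326]
scene can 90 287 [0.6288 0.118  0.0269]
scene can 118 63 [0.6296 0.1187 0.0085]
scene cup 15 118 [ 0.5962 -0.3099  0.0405]
scene cup 30 92 [ 0.6011 -0.2994  0.0305]
scene cup 50 134 [ 0.6043 -0.2985  0.0297]
scene cup 66 118 [ 0.6057 -0.2988  0.0298]
top mill 15 107 [ 0.6335 -0.1148  0.0389]
top mill 30 65 [ 0.6284 -0.112   0.0237]
top mill 118 120 [ 0.6281 -0.1113  0.0118]
top sh 50 35 [0.6276 0.0032 0.0202]
top sh 66 137 [0.6267 0.0036 0.0136]
top can 15 55 [0.6297 0.1194 0.0388]
top can 30 19 [0.6267 0.1155 0.0328]
top can 50 17 [0.6264 0.1155 0.0326]
top can 66 19 [0.6261 0.1155 0.0324]
top can 90 397 [0.6268 0.1168 0.0262]
top can 118 73 [0.6261 0.117  0.0082]
top cup 15 227 [ 0.6006 -0.2877  0.026 ]
top cup 30 44 [ 0.6014 -0.2976  0.028 ]
top cup 50 60 [ 0.5971 -0.2963  0.0328]
top cup 66 114 [ 0.6031 -0.2993  0.0297]
38.65 [ 0.472  -0.2281  0.2269] [ 0.7   0.6  -0.54  1.87  0.42  0.78  1.  ] 0.9945081952871083
cup 144 [ 0.6105 -0.3012  0.0647] [ 0.5969 -0.2973] zmax 0.0712
mill 149 [ 0.6273 -0.111   0.1168] [ 0.6273 -0.1117] zmax 0.1282
shaker 159 [0.6259 0.0027 0.0675] [0.6267 0.0035] zmax 0.0767
lid 73 [0.6262 0.1174 0.1178] [0.6262 0.1171] zmax 0.1227
bottle 211 [0.4291 0.5607 0.2993] [0.4291 0.5622] zmax 0.3054
bowl 115 [ 0.4079 -0.5677  0.082 ] [ 0.4187 -0.5541] zmax 0.095
```

View pics/c12.png

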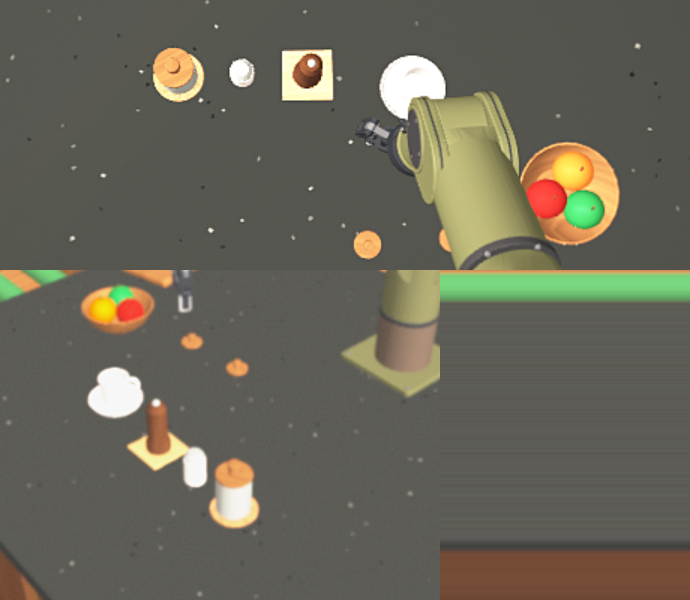

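The crops show everything upright and in place: lidded canister on cork, shaker midway, mill on oak and cup on its saucer. The bottle and bowl have not moved and the arm is clear, so I hand the job in.

```bash
python3 -c "
from station import arm
print(arm.read_state()['clock'],arm.finish_job())"
```

```text
the job is handed in; nothing more can be done
38.65 None
```

I set out the coffee corner and handed the job in at about 38.7 s. The hand-in reports no verdict, so the result rests on my own last camera checks.

- **Placing:** Mill, shaker, canister, lid (the 68 mm one) and cup were each picked from above and set down upright. Top-camera readings put all five within about 3 mm of their targets.
- **Lid:** It is seated, with its knob top at about 118 mm, as it should be on the cork coaster.
- **Left alone:** The bottle and fruit bowl read within 2 mm of where they started, and the arm ended clear of everything.
- **Disagreements:** The scene camera reads most x positions 2–4 mm larger than the top and wrist cameras. The cup was partly hidden behind the arm in the last top view, and its circle fits there scattered by about 5 mm. Both are well inside the 15 mm limit.
- **Pressing:** Setting the shaker down gave a brief 49 N at the wrist, below the 120 N wrist limit. The 40 N limit covers the arm or gripper's body pressing on something; here only the shaker in the fingers was pressed on the worktop.

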